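Feed the centring cone by one turn of the hand wheel

ROBOT

A 6-joint arm with a two-finger parallel gripper is mounted at the origin on the work surface. World frame = base frame: x ahead of the robot, y to its left, z up, the work surface at z = 0. Lengths are in mm, angles in rad, forces in N, time in s.
With the tool pointing down it reaches from about 300 to 775 mm from the base axis. Payload 14.6 kg.
Tool frame: the origin (TCP) lies between the finger pads; the fingertips stand 19 mm ahead of it and the grasp point (between the pads) is the TCP (manip.tcp_to_tips is the distance from the TCP to the fingertips, in mm); x points along the fingers, z is the direction in which the jaws open and shut, and the axes are right-handed (so a half turn about x gives the same grasp; the last joint's range is limited). The gripper opens to 94 mm and grips with 3 to 60 N. Pads are 16 mm wide; open, the fingers measure 119 mm over their backs; the gripper's body (75 mm by 177 mm) begins 78 mm behind the grasp point.
Start: joints at [-1.336, 0.3, 1.521, -0, 1.321, -0.067], TCP at [163.475, -525.134, 224.446] pointing down, gripper open.
Joint ranges: [-3.03, 3.03], [-0.79, 2.21], [0.23, 2.52], [-1.04, 4.18], [0, 3.07], [-2.55, 2.55]. Speed limits (rad/s): [2.22, 2.22, 2.57, 3.14, 3.14, 3.14].

INTERFACE

Orientations are given as [roll, pitch, yaw] about the fixed x, y, z axes, in that order (R = Rz(yaw) Ry(pitch) Rx(roll)).
In Python, from cell import manip gives the robot as it stands.
- The arm moves only by the tool jog_arm, never from a script. Its argument "moves" is a list that holds one entry, the list of rows, each a list of 6 numbers: the shift along the world's x, y, z in mm, then the turn, a rotation vector about the world's x, y, z in degrees. In form: [[[dx, dy, dz, wx, wy, wz], ...]]. A call has 1 to 5 rows; each row shifts and turns the pose as measured when the row begins; what a row does not reach is not made up. A row lasts 1/10 s, in which the tool goes at most 50 mm and 8.59 degrees, less where a joint would pass 70% of its speed; a pose out of reach is approached as far as the arm can. A call is refused whole if a number of a shift passes 50 or a number of a turn 8.59, either way. A call with a gripper value outside its range is refused whole. "gripper" is the opening, from -1 (shut) to 1 (fully open), set as the call begins (left out, the last holds). The fingers move at their own pace and stop on an object; "squeeze" is the grip in N (left out, the last holds). Time passes only in rows, so rows that do not move let the fingers close. It gives the time, the measured TCP pose, the force and the opening at its end, in the units of the state.
- manip.read_state(): the state, without advancing time (a new reading comes with each control period).
- manip.camera(name): name is "scene" or "top" or "wrist"; returns (picture, depth): 480x640x3 uint8, blue, green, red; 480x640 float32, mm along the optical axis (not along the pixel's ray), 0 where there is no reading.
- manip.camera_params(name): a dict with "fx", "fy", "cx", "cy" (pixels), "rvec" (rotation vector, rad) and "tvec" (3), from world to camera coordinates, as OpenCV has them. Camera axes: x right, y down, z forward; pixel columns grow to the right and rows downward; lengths in mm; the calibration is good to about 2 mm. A picture is of the moment at which its call begins: read the wrist's pose just before it. camera_params takes no time and is no camera call; for the wrist camera it gives the pose at the moment of the call.
- manip.sign_off(): hands the job in, once; it reports no verdict.
The state is a dict: "clock": time; "joints": joint angles; "qd": joint speeds; "effort": joint torques, N m; "eef_pos": TCP position; "eef_rot": TCP orientation; "wrist_force": force on the tool from outside, world axes, zero at the start; "moment": the same for the moment, N m; "finger_gap": finger opening in mm.
Only numpy, scipy, OpenCV 4.12 (cv2) and the standard library are available. Lean on these libraries where they do the work, as an engineer would, in place of code of your own. Each camera call takes 0.05 s, during which the arm holds its last target. There are 200 camera calls.

TASK

Bring the stand's centring cone nearer the wheel hub: push the hand wheel round by its upright grip through exactly one full turn, clockwise seen from above, so that the grip finishes where it started, then move clear. Only push the grip lightly with the fingertips or the outside of the fingers: do not pinch it or pull it up off its pin, and leave the things lying about the bench where they are.

Things in the scene. Friction and masses are not known exactly. Their poses are not given: they have to be found in the camera images.
- stand: Red stand fixed to the bench; origin on the hand wheel's axis, at table height. Bed 120 mm wide along its own y (roughly the robot's left), from -110 to 450 mm; at 0 a 100 mm square gearbox under the wheel, at 145 to 275 mm the cone carriage (top 117 mm high), beyond it the aluminium hub and headstock (up to 137 mm). But for the grip, no part of it within 140 mm of the axis is higher than 132 mm.
- wheel_axis (a point): Centre of the hand wheel, on its upright axis (fixed, 122 mm above the table). The wheel is a dark steel ring lying level, 172 mm across, its top 130 mm above the table, with three spokes 120 degrees apart and a 44 mm hub (top 132 mm).
- grip (a point): Middle of the upright round black grip on the end of one spoke, 68 mm from the wheel's axis; it goes round with the wheel. 20 mm diameter at its foot, 25 mm at half height, 18 mm at the top; foot 132 mm, middle (this point) 164 mm, top 196 mm above the table. May start anywhere round the circle but for some 40 degrees on the side away from the robot.
- handwheel (a joint): Angle of the hand wheel in rad, growing clockwise seen from above; at 0 the grip is on the stand's own -x side (robot's side). Starts between -2.8 and 2.8. Turns both ways with a steady drag of 2 to 3 N at the grip, stays where it is left, no stop within a turn clockwise of the start. One turn moves the cone 10 mm towards the hub.
- sleeve (a joint): How far the grip has been pulled up along its pin, in m; 0 = down in place. It weighs 60 g, is held only by its weight and slight friction, and cannot be pulled more than 50 mm.
- paste: Jar of mounting paste, 76 mm diameter, 85 mm high, standing on the bench; origin at the centre of its underside. Leave alone.
- spray: Spray can, 52 mm diameter, 150 mm high, standing on the bench; origin at the centre of its underside. Leave alone.
- socket: Steel socket, 32 mm diameter, 38 mm high, standing on the bench; origin at the centre of its underside. Leave alone.
- spanner: Spanner 190 mm long lying on the bench along its own x; origin on its underside. Leave alone.
- weights: Open grey tray for balance weights, 120 x 90 x 40 mm, on the bench; origin at the centre of its underside. Leave alone.
- cup: Steel cup, 76 mm across the mouth, 90 mm high, standing on the bench; origin at the centre of its underside. Leave alone.

How it is judged:
By the outcome, as a careful person would: the job done as asked, in the order asked, and still so for the second after the job is handed in, with the robot touching nothing.
It also fails if it takes over 58 s, if anything falls off the work surface, if the arm or the gripper's body presses on something with over 40 N, if the wrist force passes 120 N, or if a joint passes its speed limit or range.

## Working session

There is one attempt and no reset: what is moved stays moved. The work goes in short steps, Python scripts to look and compute and a tool call to move; the robot and the scene stay as the last step left them, time stands still between calls to the robot, and variables do not carry over. Pictures are saved under pics/ and viewed, about 8 in all and at most 12, crops included, and the job is handed in when it is done.

Besides the shell and the picture viewer there is one more tool, called after ">>>" by a JSON object that holds its "method" and its "body", one argument or row to a line. jog_arm: Moves the arm, as the interface text tells. Its arguments: {"type":"object","properties":{"moves":{"type":"array","items":{"type":"array","items":{"type":"array","items":{"type":"number"}}}},"gripper":{"type":"number"},"squeeze":{"type":"number"}},"required":["moves"]}

```bash
mkdir -p pics
cat > h.py <<'E'
from cell import manip
import cv2, numpy as np
def cloud(name):
    p=manip.camera_params(name); im,d=manip.camera(name)
    R=cv2.Rodrigues(np.array(p["rvec"],float))[0]; t=np.array(p["tvec"],float).ravel()
    v,u=np.mgrid[:480,:640]
    c=np.stack([(u-p["cx"])/p["fx"]*d,(v-p["cy"])/p["fy"]*d,d],-1)
    w=(c-t)@R; w[d==0]=np.nan
    return im,w
E
python3 - <<'E'
from h import *
for n in("top","scene"):
    im,w=cloud(n); cv2.imwrite(f"pics/{n}1.png",im); np.save(n+"1.npy",w)
print(manip.read_state())
E
```

```text
{'clock': 0.1, 'joints': array([-1.33563347e+00,  3.00406166e-01,  1.52150599e+00, -1.31419765e-05,
        1.32070849e+00, -6.66048617e-02]), 'qd': array([-0.00037364, -0.00207411, -0.0009045 , -0.00082345,  0.000382  ,
       -0.00061481]), 'effort': array([ 1.93293331e-04, -5.32643867e+01, -3.53285015e+01,  7.09580421e-02,
        2.34709057e-02, -4.47587115e-05]), 'eef_pos': array([ 163.40639187, -524.94140922,  223.95370454]), 'eef_rot': array([3.08737025, 1.56976825, 1.81834491]), 'wrist_force': array([ 0.03416548, -0.07096064, -0.69110275]), 'moment': array([-0.04398918, -0.01412686,  0.01699146]), 'finger_gap': 93.9563488156013}
```

View pics/top1.png

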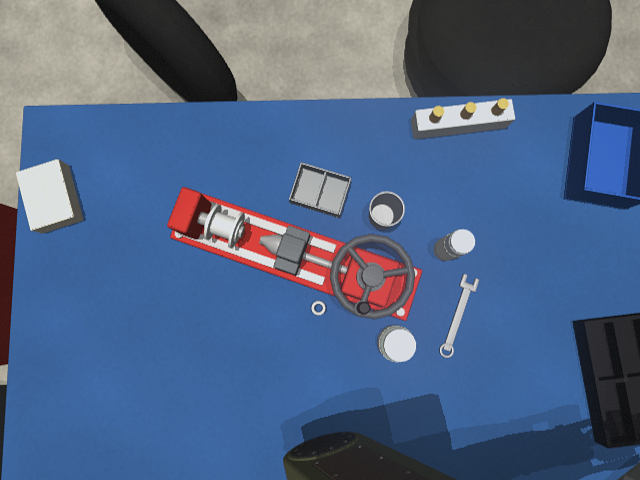

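View pics/scene1.png

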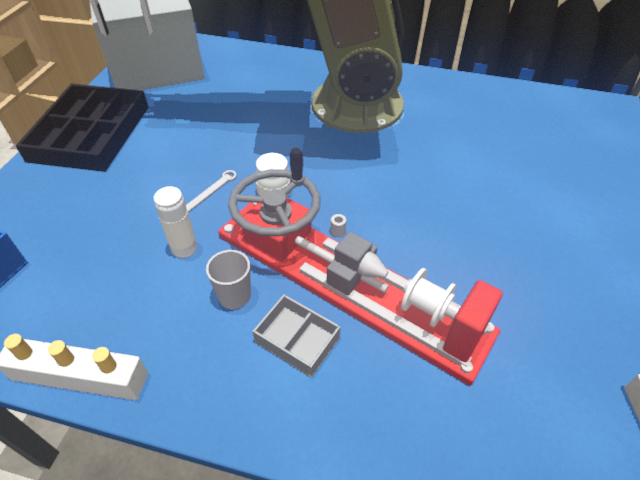

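Run:
```python
from h import *
w=np.load("top1.npy"); s=np.load("scene1.npy")
r=lambda p:np.round(p,1)
for n,(u,v) in dict(hub=(372,275),grip=(363,309),spray=(462,240),paste=(397,343),cup=(387,210)).items():
    print(n,r(w[v,u]))
# ring fit
for W in (w,s):
    f=W.reshape(-1,3); h=np.nan_to_num(w[275,372])
    m=(abs(f[:,2]-127)<6)&(np.hypot(*(f[:,:2]-h[:2]).T)<110)&(np.hypot(*(f[:,:2]-h[:2]).T)>60)
    (c,rad)=cv2.minEnclosingCircle(f[m][:,:2].astype(np.float32)); 
    p=f[m]; A=np.c_[2*p[:,:2],np.ones(len(p))]; q=np.linalg.lstsq(A,(p[:,:2]**2).sum(1),rcond=None)[0]
    print("ring",m.sum(),c,rad,q[:2],np.sqrt(q[2]+q[0]**2+q[1]**2))
    g=(f[:,2]>150)&(f[:,2]<205)&(np.hypot(*(f[:,:2]-h[:2]).T)<95)
    print("grip",g.sum(),r(f[g].mean(0)),r(f[g].min(0)),r(f[g].max(0)))
    g=(abs(f[:,2]-150)<6)&(np.hypot(*(f[:,:2]-w[240,462][:2]).T)<45)
    print("spray",g.sum(),r(f[g].mean(0)))
```

```text
hub [520.2 -50.9 131.4]
grip [453.7 -25.2 195.2]
spray [ 584.9 -229.2  149.2]
paste [ 382.7 -102.2   87.1]
cup [ 674.8 -103.2    9.9]
ring 1854 (518.5486450195312, -51.284271240234375) 85.56148529052734 [518.11014074 -50.8539787 ] 76.76675627348854
grip 142 [455.6 -25.1 192.9] [444.2 -36.9 162.6] [466.9 -14.4 200. ]
spray 467 [ 582.1 -229.3  150.2]
ring 1801 (521.04345703125, -49.45780563354492) 85.65046691894531 [523.14431459 -48.50784516] 76.47355578867436
grip 314 [462.6 -23.1 179.3] [445.5 -37.  150.4] [469.7 -13.1 199.7]
spray 459 [ 584.5 -226.9  150.9]
```

>>> {"method": "jog_arm", "body": {
  "moves": [
    [[20,35,5,0,0,0],[25,40,5,0,0,0],[25,40,0,0,0,0],[25,40,0,0,0,0],[25,40,0,0,0,0]]
  ],
  "gripper": -1
}}

```text
clock: 0.6
eef_pos: [283.2, -325.5, 231.5]
eef_rot: [-3.06, 1.566, 1.947]
wrist_force: [0.6, 0.6, -0.2]
finger_gap: 57.5
```

>>> {"method": "jog_arm", "body": {
  "moves": [
    [[28,42,0,0,0,0],[28,42,0,0,0,0],[28,42,0,0,0,0],[28,42,0,0,0,0],[28,42,0,0,0,0]]
  ]
}}

```text
clock: 1.1
eef_pos: [419.5, -115.6, 231.5]
eef_rot: [-3.138, 1.566, 1.867]
wrist_force: [0.3, -0.3, -0.2]
finger_gap: 17.8
```

>>> {"method": "jog_arm", "body": {
  "moves": [
    [[15,27,0,0,0,0],[10,15,0,0,0,0],[0,0,0,0,0,0]]
  ]
}}

```text
clock: 1.4
eef_pos: [446.7, -67.0, 230.8]
eef_rot: [-2.992, 1.565, 2.02]
wrist_force: [0.6, 0.0, 0.8]
finger_gap: 0.3
```

```bash
cat >> h.py <<'E'
def st():
    s=manip.read_state(); e=s["eef_pos"]; c=np.array([519.5,-50.5]); r=e[:2]-c
    from scipy.spatial.transform import Rotation as R
    M=R.from_euler("xyz",s["eef_rot"]).as_matrix()
    print(round(s["clock"],2),e.round(1),"r",np.hypot(*r).round(1),"ang",np.degrees(np.arctan2(r[1],r[0])).round(1),"jaw",M[:,2].round(2),"x",M[:,0].round(3),"F",s["wrist_force"].round(1),"gap",round(s["finger_gap"],1),"j6",round(s["joints"][5],2))
E
python3 - <<'E'
from h import *
st(); im,w=cloud("wrist"); cv2.imwrite("pics/w1.png",im); np.save("w1.npy",w)
E
```

```text
1.4 [446.7 -67.  230.8] r 74.6 ang -167.2 jaw [ 0.29 -0.96 -0.01] x [-0.003  0.005 -1.   ] F [0.6 0.  0.8] gap 0.3 j6 1.04
```

View pics/w1.png

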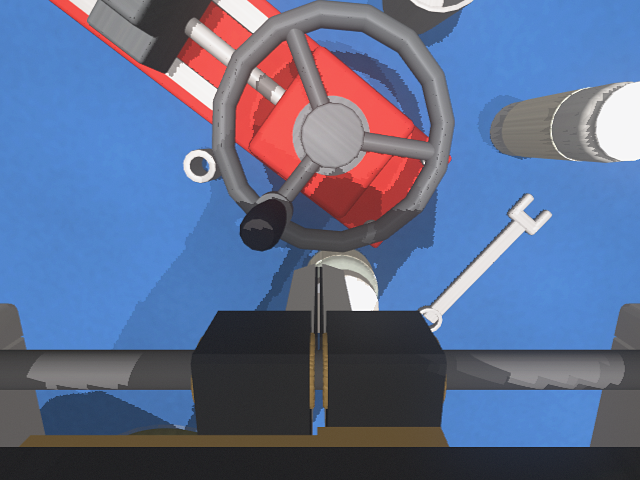

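Run:
```python
from h import *
w=np.load("w1.npy"); 
for u,v in [(300,300),(340,300),(320,270),(300,275),(340,275),(260,320),(380,320),(300,306),(260,400),(260,345),(380,345),(260,230),(332,135),(200,370),(100,370)]: print(u,v,w[v,u].round(1))
f=w.reshape(-1,3)
for W,h in((w,(332,135)),):
    c=W[135,332,:2]
    d=np.hypot(*(f[:,:2]-c).T); m=(abs(f[:,2]-127)<6)&(d<95)&(d>60)
    print("ring",m.sum(),cv2.minEnclosingCircle(f[m][:,:2].astype(np.float32)))
    g=(f[:,2]>192)&(f[:,2]<200)&(d<95); print("grip top",f[g].mean(0).round(1),f[g].min(0).round(1),f[g].max(0).round(1))
```

```text
300 300 [454.6 -57.6 255.6]
340 300 [459.5 -72.7 255.9]
320 270 [455.6 -65.5 216.9]
300 275 [454.5 -56.1 228.5]
340 275 [460.  -74.  228.2]
260 320 [476.  -45.8 318.2]
380 320 [484.  -70.4 318.6]
300 306 [454.9 -57.8 261.4]
260 400 [468.5 -50.2 332.9]
260 345 [476.1 -47.3 327.6]
380 345 [483.5 -68.9 328.6]
260 230 [460.7 -29.5 195.8]
332 135 [521.5 -53.5 132.2]
200 370 [472.1 -38.4 333.8]
100 370 [460.  -17.9 326. ]
ring 16504 ((520.9024658203125, -53.676979064941406), 85.5100326538086)
grip top [459.  -29.1 195.3] [448.  -39.1 192. ] [468.9 -18.5 197.6]
```

>>> {"method": "jog_arm", "body": {
  "moves": [
    [[8,-3,-15,0,0,0],[0,0,-20,0,0,0],[0,0,-15,0,0,0],[0,0,-8,0,0,0],[0,0,0,0,0,0]]
  ]
}}

```text
clock: 1.95
eef_pos: [452.4, -75.0, 171.0]
eef_rot: [-2.879, 1.565, 2.128]
wrist_force: [0.2, -0.3, 0.4]
finger_gap: 0.3
```

```bash
sed -i 's/519.5,-50.5/520.3,-52/' h.py
cat >> h.py <<'E'
def plan(step,n=5,R=68,z=172):
    e=manip.read_state()["eef_pos"]; c=np.array([520.3,-52]); r=e[:2]-c; a=np.arctan2(r[1],r[0]); p=e.copy(); o=[]
    for i in range(1,n+1):
        b=a-np.radians(step)*i; q=np.array([*(c+R*np.array([np.cos(b),np.sin(b)])),z]); o.append([*(q-p).round().astype(int).tolist(),0,0,0]); p=p+o[-1][:3]
    print(o)
E
python3 -c "
from h import *
st();plan(5)"
```

```text
1.95 [452.4 -75.  171. ] r 71.7 ang -161.3 jaw [ 0.29 -0.96 -0.01] x [-0.003  0.005 -1.   ] F [ 0.2 -0.3  0.4] gap 0.3 j6 1.03
[[2, 7, 1, 0, 0, 0], [-1, 6, 0, 0, 0, 0], [-1, 6, 0, 0, 0, 0], [0, 6, 0, 0, 0, 0], [0, 5, 0, 0, 0, 0]]
```

>>> {"method": "jog_arm", "body": {
  "moves": [
    [[2,7,0,0,0,0],[-1,6,0,0,0,0],[-1,6,0,0,0,0],[0,6,0,0,0,0],[0,5,0,0,0,0]]
  ]
}}

```text
clock: 2.45
eef_pos: [453.2, -44.1, 173.5]
eef_rot: [2.343, 1.568, 1.066]
wrist_force: [1.5, -3.0, 0.4]
finger_gap: 0.6
```

```bash
python3 -c "
from h import *
st();plan(6,z=171)"
```

```text
2.45 [453.2 -44.1 173.5] r 67.6 ang 173.3 jaw [ 0.29 -0.96 -0.  ] x [ 0.002  0.003 -1.   ] F [ 1.5 -3.   0.4] gap 0.6 j6 1.1
[[1, 7, -2, 0, 0, 0], [2, 7, 0, 0, 0, 0], [2, 7, 0, 0, 0, 0], [4, 6, 0, 0, 0, 0], [4, 6, 0, 0, 0, 0]]
```

>>> {"method": "jog_arm", "body": {
  "moves": [
    [[1,7,-2,0,0,0],[2,7,-1,0,0,0],[2,7,0,0,0,0],[4,6,-1,0,0,0],[4,6,0,0,0,0]]
  ]
}}

```text
clock: 2.95
eef_pos: [466.5, -7.8, 169.3]
eef_rot: [2.732, 1.568, 1.455]
wrist_force: [-1.5, -2.2, -0.3]
finger_gap: 0.4
```

```bash
python3 -c "
from h import *
st();plan(7,z=169)
im,w=cloud('top'); cv2.imwrite('pics/t2.png',cv2.resize(im[200:380,280:500],None,fx=3,fy=3))
f=w.reshape(-1,3); "
```

```text
2.95 [466.5  -7.8 169.3] r 69.6 ang 140.6 jaw [ 0.29 -0.96 -0.  ] x [ 0.     0.003 -1.   ] F [-1.5 -2.2 -0.3] gap 0.4 j6 1.18
[[7, 5, 0, 0, 0, 0], [6, 5, 0, 0, 0, 0], [7, 5, 0, 0, 0, 0], [8, 4, 0, 0, 0, 0], [8, 2, 0, 0, 0, 0]]
```

View pics/t2.png

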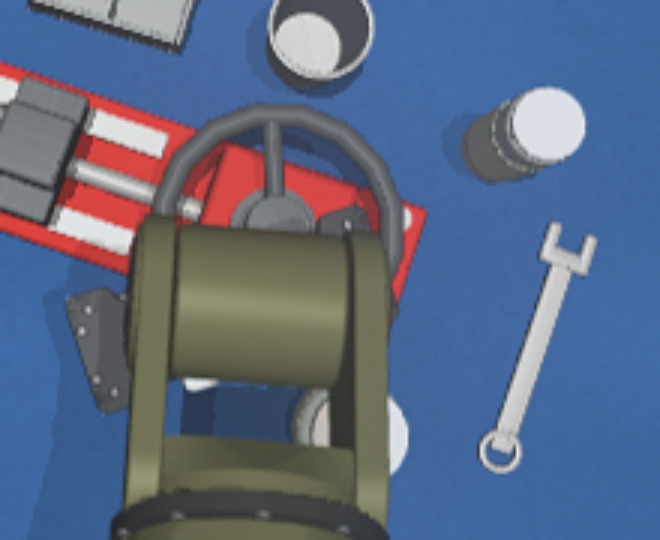

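>>> {"method": "jog_arm", "body": {
  "moves": [
    [[7,5,0,0,0,0],[6,5,0,0,0,0],[7,5,0,0,0,0],[8,4,0,0,0,0],[8,2,0,0,0,0]]
  ]
}}

```text
clock: 3.5
eef_pos: [505.2, 15.4, 169.0]
eef_rot: [-3.023, 1.568, 1.984]
wrist_force: [-2.8, -3.0, -0.2]
finger_gap: 0.5
```

```bash
python3 -c "
from h import *
st();plan(7,z=169)"
```

```text
3.5 [505.2  15.4 169. ] r 69.1 ang 102.6 jaw [ 0.29 -0.96 -0.  ] x [-0.001  0.002 -1.   ] F [-2.8 -3.  -0.2] gap 0.5 j6 1.23
[[8, 0, 0, 0, 0, 0], [9, 1, 0, 0, 0, 0], [8, -1, 0, 0, 0, 0], [8, -2, 0, 0, 0, 0], [8, -3, 0, 0, 0, 0]]
```

>>> {"method": "jog_arm", "body": {
  "moves": [
    [[8,0,0,0,0,0],[9,1,0,0,0,0],[8,-1,0,0,0,0],[8,-2,0,0,0,0],[8,-3,0,0,0,0]]
  ]
}}

```text
clock: 4.0
eef_pos: [549.3, 10.1, 168.3]
eef_rot: [-2.413, 1.566, 2.594]
wrist_force: [-3.9, -0.1, 0.4]
finger_gap: 0.5
```

```bash
python3 -c "
from h import *
st();plan(7,z=169)"
```

```text
4.0 [549.3  10.1 168.3] r 68.5 ang 65.0 jaw [ 0.29 -0.96 -0.  ] x [-0.004  0.002 -1.   ] F [-3.9 -0.1  0.4] gap 0.5 j6 1.23
[[7, -4, 1, 0, 0, 0], [7, -5, 0, 0, 0, 0], [6, -6, 0, 0, 0, 0], [5, -6, 0, 0, 0, 0], [5, -7, 0, 0, 0, 0]]
```

>>> {"method": "jog_arm", "body": {
  "moves": [
    [[7,-4,0,0,0,0],[7,-5,0,0,0,0],[6,-6,0,0,0,0],[5,-6,0,0,0,0],[5,-7,0,0,0,0]]
  ]
}}

```text
clock: 4.5
eef_pos: [582.5, -19.4, 168.1]
eef_rot: [-2.762, 1.565, 2.245]
wrist_force: [-2.8, 2.1, -1.0]
finger_gap: 0.5
```

```bash
python3 -c "
from h import *
st();plan(7,z=168)"
```

```text
4.5 [582.5 -19.4 168.1] r 70.2 ang 27.7 jaw [ 0.29 -0.96 -0.01] x [-0.003  0.004 -1.   ] F [-2.8  2.1 -1. ] gap 0.5 j6 1.18
[[1, -9, 0, 0, 0, 0], [3, -8, 0, 0, 0, 0], [1, -8, 0, 0, 0, 0], [1, -8, 0, 0, 0, 0], [-1, -8, 0, 0, 0, 0]]
```

>>> {"method": "jog_arm", "body": {
  "moves": [
    [[1,-9,0,0,0,0],[3,-8,0,0,0,0],[1,-8,0,0,0,0],[1,-8,0,0,0,0],[-1,-8,0,0,0,0]]
  ]
}}

```text
clock: 5.0
eef_pos: [587.8, -63.9, 167.9]
eef_rot: [-2.737, 1.564, 2.27]
wrist_force: [-1.5, 3.5, 0.3]
finger_gap: 0.6
```

```bash
python3 -c "
from h import *
st();plan(7,z=168)"
```

```text
5.0 [587.8 -63.9 167.9] r 68.5 ang -10.0 jaw [ 0.29 -0.96 -0.01] x [-0.004  0.005 -1.   ] F [-1.5  3.5  0.3] gap 0.6 j6 1.1
[[-2, -8, 0, 0, 0, 0], [-3, -8, 0, 0, 0, 0], [-4, -7, 0, 0, 0, 0], [-5, -7, 0, 0, 0, 0], [-5, -6, 0, 0, 0, 0]]
```

>>> {"method": "jog_arm", "body": {
  "moves": [
    [[-2,-8,0,0,0,0],[-3,-8,0,0,0,0],[-4,-7,0,0,0,0],[-5,-7,0,0,0,0],[-5,-6,0,0,0,0]]
  ]
}}

```text
clock: 5.5
eef_pos: [568.1, -103.7, 168.5]
eef_rot: [3.089, 1.566, 1.812]
wrist_force: [1.3, 0.9, -0.2]
finger_gap: 0.3
```

```bash
python3 -c "
from h import *
st();plan(7,z=168)"
```

```text
5.5 [ 568.1 -103.7  168.5] r 70.4 ang -47.2 jaw [ 0.29 -0.96 -0.  ] x [-0.001  0.004 -1.   ] F [ 1.3  0.9 -0.2] gap 0.3 j6 1.03
[[-8, -3, 0, 0, 0, 0], [-7, -5, 0, 0, 0, 0], [-8, -3, 0, 0, 0, 0], [-8, -3, 0, 0, 0, 0], [-8, -2, 0, 0, 0, 0]]
```

>>> {"method": "jog_arm", "body": {
  "moves": [
    [[-8,-3,0,0,0,0],[-7,-5,0,0,0,0],[-8,-3,0,0,0,0],[-8,-3,0,0,0,0],[-8,-2,0,0,0,0]]
  ]
}}

```text
clock: 6.0
eef_pos: [526.0, -121.2, 168.9]
eef_rot: [2.702, 1.566, 1.425]
wrist_force: [4.1, 5.1, -1.4]
finger_gap: 0.9
```

```bash
python3 -c "
from h import *
st();plan(7,z=168)
im,w=cloud('wrist'); cv2.imwrite('pics/w2.png',im)"
```

```text
6.0 [ 526.  -121.2  168.9] r 69.4 ang -85.3 jaw [ 0.29 -0.96 -0.  ] x [ 0.001  0.005 -1.   ] F [ 4.1  5.1 -1.4] gap 0.9 j6 0.98
[[-8, 1, -1, 0, 0, 0], [-9, 1, 0, 0, 0, 0], [-8, 2, 0, 0, 0, 0], [-8, 3, 0, 0, 0, 0], [-7, 3, 0, 0, 0, 0]]
```

View pics/w2.png

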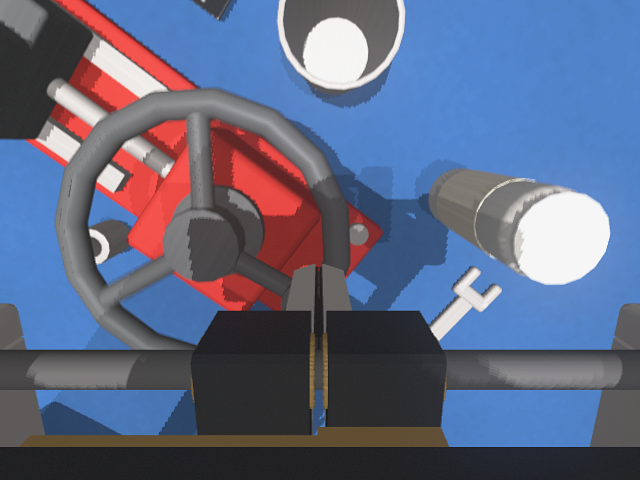

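>>> {"method": "jog_arm", "body": {
  "moves": [
    [[-8,1,0,0,0,0],[-9,1,0,0,0,0],[-8,2,0,0,0,0],[-8,3,0,0,0,0],[-7,3,0,0,0,0]]
  ]
}}

```text
clock: 6.55
eef_pos: [483.3, -111.1, 169.4]
eef_rot: [2.029, 1.566, 0.752]
wrist_force: [2.1, 0.2, 0.0]
finger_gap: 0.5
```

```bash
python3 -c "
from h import *
st();plan(6,z=168)"
```

```text
6.55 [ 483.3 -111.1  169.4] r 69.7 ang -122.0 jaw [ 0.29 -0.96 -0.  ] x [ 0.004  0.003 -1.   ] F [2.1 0.2 0. ] gap 0.5 j6 0.97
[[-5, 6, -1, 0, 0, 0], [-5, 4, 0, 0, 0, 0], [-5, 5, 0, 0, 0, 0], [-4, 6, 0, 0, 0, 0], [-4, 6, 0, 0, 0, 0]]
```

>>> {"method": "jog_arm", "body": {
  "moves": [
    [[-5,6,0,0,0,0],[-5,4,0,0,0,0],[-5,5,0,0,0,0],[-4,6,0,0,0,0],[-3,4,0,0,0,0]]
  ]
}}

```text
clock: 7.05
eef_pos: [458.9, -84.7, 169.6]
eef_rot: [1.749, 1.567, 0.472]
wrist_force: [2.9, -2.5, 0.3]
finger_gap: 0.4
```

```bash
python3 -c "
from h import *
st();plan(3,z=168)
im,w=cloud('wrist'); cv2.imwrite('pics/w3.png',im);np.save('w3.npy',w)"
```

```text
7.05 [458.9 -84.7 169.6] r 69.6 ang -152.0 jaw [ 0.29 -0.96 -0.  ] x [ 0.003  0.002 -1.   ] F [ 2.9 -2.5  0.3] gap 0.4 j6 1.01
[[0, 4, -2, 0, 0, 0], [-2, 3, 0, 0, 0, 0], [-1, 4, 0, 0, 0, 0], [-1, 3, 0, 0, 0, 0], [-1, 3, 0, 0, 0, 0]]
```

View pics/w3.png

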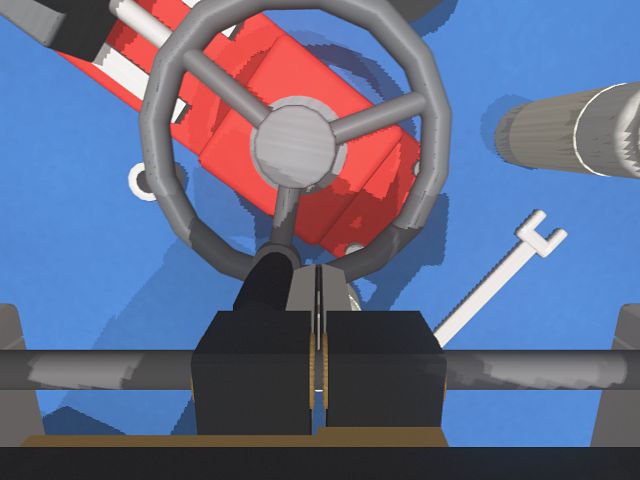

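```bash
cat >> h.py <<'E'
def spokes(w):
    f=w.reshape(-1,3); c=np.array([520.5,-53.])
    d=np.hypot(*(f[:,:2]-c).T); m=(f[:,2]>112)&(f[:,2]<134)&(d<95)&(d>75)
    p=f[m]; fit=lambda:0
    c=np.array(cv2.minEnclosingCircle(p[:,:2].astype(np.float32))[0])
    v=f[:,:2]-c; d=np.hypot(*v.T); m=(f[:,2]>112)&(f[:,2]<134)&(d>30)&(d<70)
    a=np.degrees(np.arctan2(v[m,1],v[m,0])); h,e=np.histogram(a,72,(-180,180))
    # phase mod 120 from spokes other than the grip's shadowed one
    z=np.exp(1j*np.radians(3*a)).mean(); out=[]
    for k in range(3):
        a0=np.degrees(np.angle(z))/3+120*k
        for _ in range(3):
            da=(a-a0+180)%360-180; s=abs(da)<14; a0+=np.median(da[s]) if s.any() else 0
        out.append((round((a0+180)%360-180,2),int(s.sum())))
    g=(f[:,2]>193)&(f[:,2]<200)&(d<95); 
    print("centre",c.round(1),"spokes",out,"griptop",f[g].mean(0).round(1) if g.any() else None)
E
python3 -c "
from h import *
spokes(np.load('w1.npy'));spokes(np.load('w3.npy'))"
```

```text
centre [520.9 -53.7] spokes [(np.float64(38.31), 1351), (np.float64(157.97), 997), (np.float64(-81.18), 1159)] griptop [458.7 -29.  195.6]
centre [521.  -53.9] spokes [(np.float64(-53.3), 2071), (np.float64(65.48), 2207), (np.float64(-173.31), 1621)] griptop [464.4 -70.4 195.8]
```

```bash
python3 -c "
from h import *
plan(4,z=169)"
```

```text
[[-1, 5, -1, 0, 0, 0], [-1, 4, 0, 0, 0, 0], [-2, 5, 0, 0, 0, 0], [-1, 5, 0, 0, 0, 0], [-1, 4, 0, 0, 0, 0]]
```

>>> {"method": "jog_arm", "body": {
  "moves": [
    [[-1,5,-1,0,0,0],[-1,4,0,0,0,0],[-2,5,0,0,0,0],[-1,5,0,0,0,0],[-1,4,0,0,0,0]]
  ]
}}

```text
clock: 7.6
eef_pos: [452.8, -59.9, 168.7]
eef_rot: [1.508, 1.566, 0.231]
wrist_force: [4.3, -3.0, -0.3]
finger_gap: 0.6
```

```bash
python3 -c "
from h import *
st();plan(2,z=169)
im,w=cloud('wrist'); spokes(w)"
```

```text
7.6 [452.8 -59.9 168.7] r 67.9 ang -173.3 jaw [ 0.29 -0.96  0.  ] x [ 0.005  0.001 -1.   ] F [ 4.3 -3.  -0.3] gap 0.6 j6 1.06
[[0, 2, 0, 0, 0, 0], [0, 3, 0, 0, 0, 0], [-1, 2, 0, 0, 0, 0], [0, 2, 0, 0, 0, 0], [1, 3, 0, 0, 0, 0]]
centre [521.5 -53.9] spokes [(np.float64(43.56), 2355), (np.float64(161.7), 1676), (np.float64(-76.88), 2008)] griptop [459.8 -39.6 195.7]
```

>>> {"method": "jog_arm", "body": {
  "moves": [
    [[0,2,0,0,0,0],[0,1,0,0,0,0],[0,1,0,0,0,0],[0,0,0,0,0,0]]
  ]
}}

```text
clock: 8.05
eef_pos: [452.6, -55.1, 168.6]
eef_rot: [1.592, 1.567, 0.315]
wrist_force: [1.0, -1.6, 0.6]
finger_gap: 0.6
```

```bash
python3 -c "
from h import *
st()
im,w=cloud('wrist'); spokes(w)"
```

```text
8.05 [452.6 -55.1 168.6] r 67.8 ang -177.4 jaw [ 0.29 -0.96 -0.  ] x [ 0.004  0.001 -1.   ] F [ 1.  -1.6  0.6] gap 0.6 j6 1.07
centre [521.6 -53.6] spokes [(np.float64(38.78), 2413), (np.float64(157.1), 1671), (np.float64(-81.87), 1938)] griptop [460.4 -33.8 195.8]
```

>>> {"method": "jog_arm", "body": {
  "moves": [
    [[-1,-6,0,0,0,0],[-1,-10,0,0,0,0],[0,0,25,0,0,0],[-3,4,35,0,0,0],[0,0,0,0,0,0]]
  ]
}}

```text
clock: 8.6
eef_pos: [445.3, -69.4, 229.1]
eef_rot: [-2.865, 1.566, 2.14]
wrist_force: [-0.2, 0.0, -0.1]
finger_gap: 0.5
```

```bash
python3 -c "
from h import *
st()
im,w=cloud('wrist'); spokes(w)"
```

```text
8.6 [445.3 -69.4 229.1] r 77.0 ang -166.9 jaw [ 0.29 -0.96 -0.  ] x [-0.002  0.004 -1.   ] F [-0.2  0.  -0.1] gap 0.5 j6 1.04
centre [521.1 -53.8] spokes [(np.float64(38.29), 1382), (np.float64(157.97), 1017), (np.float64(-81.58), 1182)] griptop [458.8 -28.8 195.5]
```

>>> {"method": "jog_arm", "body": {
  "moves": [
    [[-25,-40,5,0,0,0],[-25,-45,5,0,0,0],[-25,-45,0,0,0,0],[-25,-45,0,0,0,0],[-25,-45,0,0,0,0]]
  ]
}}

```text
clock: 9.15
eef_pos: [318.6, -284.4, 232.2]
eef_rot: [-2.567, 1.557, 2.448]
wrist_force: [1.5, 0.4, 0.1]
finger_gap: 0.1
```

>>> {"method": "jog_arm", "body": {
  "moves": [
    [[-25,-40,0,0,0,0],[-25,-40,0,0,0,0],[-25,-40,0,0,0,0],[-20,-30,0,0,0,0],[0,0,0,0,0,0]]
  ]
}}

```text
clock: 9.65
eef_pos: [212.1, -443.0, 225.4]
eef_rot: [-2.735, 1.548, 2.274]
wrist_force: [1.2, -0.4, -0.1]
finger_gap: 0.9
```

```bash
python3 -c "
from h import *
st()
im,w=cloud('top'); a=cv2.imread('pics/top1.png'); cv2.imwrite('pics/t3.png',im)
d=cv2.absdiff(im,a).max(2); print((d[150:375,160:500]>60).sum(), np.argwhere(d[150:375,160:500]>60)[:12].tolist())
spokes(np.load('top1.npy'));spokes(w)
h=np.abs(w-np.load('top1.npy'))[150:375,160:500,2]; print('dz>8:',(h>8).sum())"
```

```text
9.65 [ 212.1 -443.   225.4] r 497.9 ang -128.2 jaw [ 0.29 -0.96 -0.02] x [-0.015  0.017 -1.   ] F [ 1.2 -0.4 -0.1] gap 0.9 j6 0.08
582 [[74, 124], [74, 125], [74, 126], [75, 123], [75, 124], [75, 125], [75, 126], [75, 127], [76, 123], [76, 124], [76, 125], [76, 126]]
centre [518.5 -51.3] spokes [(np.float64(39.19), 134), (np.float64(155.9), 96), (np.float64(-81.31), 132)] griptop [455.4 -26.4 196.5]
centre [518.8 -51.4] spokes [(np.float64(39.18), 134), (np.float64(156.23), 91), (np.float64(-81.75), 132)] griptop [455.7 -26.  196.3]
dz>8: 1204
```

View pics/t3.png

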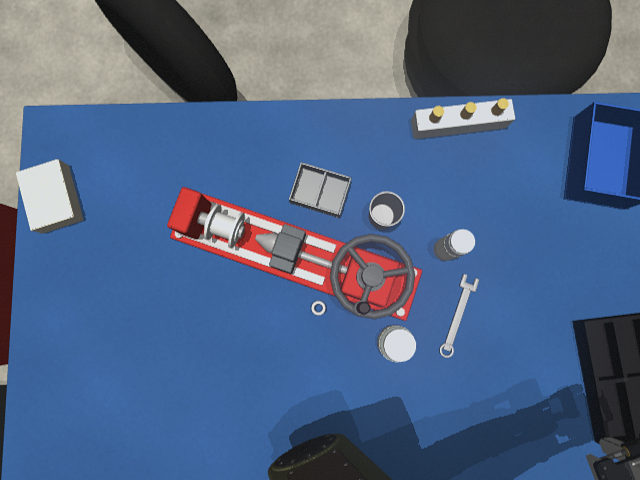

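The top view shows the grip back at (363,309). The carriage has moved a few pixels towards the hub, at about (287,250), and everything else is where it was. I'm handing the job in.

```bash
python3 -c "
from h import *
print(manip.sign_off())"
```

```text
the job is handed in; nothing more can be done
None
```

I pushed the hand wheel one full turn clockwise by its grip, using the closed fingers as a post. I then backed off sideways, lifted and moved clear. The job was handed in at about 9.7 s of the 58 s allowed.

- **Wheel angle:** From nearly the same wrist-camera pose before and after, the spoke angles agree within about 0.4°. They were 38.31, 157.97 and −81.18° before, and 38.29, 157.97 and −81.58° after. The top camera agrees within about 0.45°.
- **Grip:** Its top is at 195.5 mm, the same as at the start, so the sleeve is down in place.
- **Forces:** The wrist force was at most about 6.5 N at any reading taken at the end of a move. I did not see the values in between.
- **Cone and bench:** By eye in the last top view, the cone carriage has moved towards the hub and the loose items are where they were.
- **Check that did not settle it:** Comparing the top pictures before and after showed 582 changed pixels and 1204 changed depth points. I put this down to the carriage and depth noise at edges, but I did not trace every point.

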